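# Find the high spot of a bent curling barrel

## Robot

A 6-joint arm with a two-finger parallel gripper is mounted at the origin on the work surface. World frame = base frame: x ahead of the robot, y to its left, z up, the work surface at z = 0. Lengths are in m, angles in rad, forces in N, time in s.
With the tool pointing down it reaches from about 0.4 to 0.925 m from the base axis. Payload 12.5 kg.
Tool frame: the origin (TCP) lies midway between the tips of the shut fingers; the grasp point (between the pads) lies grasp_offset behind it (grasp_offset is the distance from the TCP to the grasp point, in m); z points along the fingers, y is the direction in which the jaws open and shut (so a half turn about z gives the same grasp; the last joint's range is limited). The gripper opens to 95 mm and grips with 3 to 60 N. Pads are 20 mm wide; open, the fingers measure 119 mm over their backs; the gripper's body (75 mm by 180 mm) begins 59 mm behind the grasp point.
Start: joints at [-1.37, 0.491, 1.559, -0, 1.092, -0.106], TCP at [0.189, -0.596, 0.215] pointing down, gripper open.
Joint ranges: [-3.1, 3.1], [-0.84, 2.19], [0.05, 2.79], [-1.13, 4.28], [0.06, 2.93], [-2.69, 2.69]. Speed limits (rad/s): [2.22, 2.22, 2.79, 3.14, 3.14, 3.14].

## Interface

Orientations are given as a 3x3 rotation matrix whose columns are the frame's x, y, z axes.
In Python, from plant import observe, capture, calibration, finish_job, grasp_offset gives the robot as it stands.
- The arm moves only by the tool play_rows, never from a script. Its argument "series" is a list of rows, each a list of 7 numbers: the turn, a rotation vector about the world's x, y, z each as a share of 0.12 rad, from -1 to 1, then the shift along the world's x, y, z each as a share of 50 mm, from -1 to 1, then the opening, from 0 (shut) to 1 (fully open). In form: [[wx, wy, wz, x, y, z, grip], ...]. A call has 1 to 12 rows; each row shifts and turns the commanded pose from where the row before left it; what a row does not reach is not made up. A row lasts 1/10 s, in which the tool goes at most 50 mm and 8.59 degrees, less where a joint would pass 70% of its speed; a pose out of reach is approached as far as the arm can. A call with a number of a shift or a turn outside -1 to 1 is refused whole. A call with a gripper value outside its range is refused whole. The fingers move at their own pace and stop on an object; the grip force is fixed at half the most. Time passes only in rows, so rows that do not move let the fingers close. It gives the time, the measured TCP pose, the force and the opening at its end, in the units of the state.
- observe(): the state, without advancing time (a new reading comes with each control period).
- capture(name): name is "scene" or "top" or "wrist"; returns the picture (400x640x3 uint8, blue, green, red); there is no depth.
- calibration(name): a dict with "fovy" (degrees; the focal length in pixels is half the picture's height over the tangent of half this angle, whatever the lens; pixels are square), "cx", "cy" (the principal point, pixels), "distortion" ([k1, k2, p1, p2, k3] as OpenCV has them; the pictures are not rectified), "extrinsics" (4x4, takes a point from camera to world coordinates); the wrist camera has in their place "hand_eye" (4x4, takes a point from camera to tool coordinates, whose origin is the TCP and whose axes are the flange's). Camera axes: x right, y down, z forward; pixel columns grow to the right and rows downward; lengths in m; the calibration is good to about 2 mm. A picture is of the moment at which its call begins: read the wrist's pose just before it. calibration takes no time and is no camera call.
- finish_job(): hands the job in, once; it reports no verdict.
The state is a dict: "clock": time; "q": joint angles; "joint_velocities": joint speeds; "joint_efforts": joint torques, N m; "ee_pos": TCP position; "tcp_rot": TCP orientation; "contact_force": force on the tool from outside, world axes, zero at the start; "torque": the same for the moment, N m; "gripper_width": opening from 0.0 (shut) to 1.0 (fully open).
Only numpy, scipy, OpenCV 4.12 (cv2) and the standard library are available. Lean on these libraries where they do the work, as an engineer would, in place of code of your own. Each camera call takes 0.05 s, during which the arm holds its last target.

## Task

The curling-iron barrel in the V-rests on the barber's bench is bent. Take the dial gauge by the knob on its top and gently lower it until its plunger rests on the barrel and the needle stands about straight up; then turn the barrel slowly by its crank, watching the needle, and leave it with the high spot of the bend right under the plunger (the needle at the highest reading a full turn can give), all let go. Never drive the needle to the top end of its scale, and do not disturb the things lying around.

Things in the scene. Friction and masses are not known exactly. Their poses are not given: they have to be found in the camera images.
- jig: the fixed jig, origin under its base (180 x 160 x 20 mm, grey), x and y as for axis. A steel column, 24 mm thick and 260 mm tall, stands at x = -66 mm. Two V-rests at y = +-48 mm carry the steel barrel under thin wire stirrups; it turns but cannot lift out. Its white middle, 56 mm long, 40 mm in diameter, is bent some millimetres off the axis, to an unknown side.
- axis (a point): the barrel's turning axis, midway between the V-rests and right under the plunger, 90 mm above the bench. Its frame is the jig's: z up, y along the barrel towards the crank end, x level across the barrel, away from the gauge's column, the way the dial faces.
- knob (a point): centre of the gauge's black round upright knob, 28 mm in diameter, 34 mm tall, on a short neck on top of the 84 mm round dial case, right above the axis point. Pinch it across y, clear of the column, and move it straight down or up: the carriage takes 6 to 13 N and stays where it is left.
- gauge (a joint): height setting of the gauge carriage: metres lowered from its highest place, 0 to 0.075. At 0 the hanging plunger's tip is 60 mm above the barrel's axis.
- needle (a joint): the dial's needle: rad, 0 with the plunger hanging free (needle points down to the left, seen from the dial's face), growing clockwise by 0.18 rad for each mm that the plunger is pushed in; 2.7 is straight up (half of the scale), 5.4 the end of the 30 mm travel. The plunger is sprung (1 to 4 N).
- tip (a point): the lowest point of the plunger's round tip, a 10 mm ball on a 7 mm rod; when the plunger rests on the barrel this is the barrel's height there.
- handle (a point): centre of the crank's black handle, a round free-spinning grip 18 mm in diameter and 65 mm long, lying along the jig's y, 30 mm off the barrel's axis and at y = +135 mm. The crank arm, 10 mm thick, is at y = +87 to +97 mm. Pinched across x from above it can be led round the full circle with the gripper upright.
- crank (a joint): turning angle of barrel and crank, rad, -7 to 7: 0 with the handle straight above the axis, +1.57 with it on the jig's +x side; the handle lies at x = 30 mm sin, z = 30 mm cos from the axis. Stiff enough to stay where it is left (0.12 Nm, about 4 N at the handle). The bend's direction is unrelated to the crank's.
- can: bystander: blue spray can, 54 mm in diameter, 160 mm tall, origin under its centre
- jar: bystander: amber glass jar, 70 mm in diameter, 75 mm tall, origin under its centre
- clipper: bystander: black hair clipper lying flat, 165 x 44 x 38 mm, origin under its centre, long way along its x
- brush: bystander: hand brush, 170 mm long, lying along its x, origin under its centre

How it is judged:
By the outcome, as a careful person would: the job done as asked, in the order asked, and still so for the second after the job is handed in, with the robot touching nothing.
It also fails if it takes over 58 s, if anything falls off the work surface, if the arm or the gripper's body presses on something with over 40 N, if the wrist force passes 120 N, or if a joint passes its speed limit or range.

## Working session

There is one attempt and no reset: what is moved stays moved. The work goes in short steps, Python scripts to look and compute and a tool call to move; the robot and the scene stay as the last step left them, time stands still between calls to the robot, and variables do not carry over. Pictures are saved under pics/ and viewed, and the job is handed in when it is done.

Besides the shell and the picture viewer there is one more tool, called by a JSON object that holds its "api" and its "payload", one argument or row to a line. play_rows: Moves the arm, as the interface text tells. Shift numbers are shares of 50 mm and turn numbers shares of 0.12 rad, none past 1 either way. Its arguments: {"type":"object","properties":{"series":{"type":"array"}},"required":["series"]}

```bash
ls; mkdir -p pics; cat > h.py <<'E'
import numpy as np,cv2
from plant import observe,capture,calibration,grasp_offset
def K(c):
    f=200/np.tan(np.radians(c['fovy'])/2)
    return np.array([[f,0,c['cx']],[0,f,c['cy']],[0,0,1]]),np.array(c['distortion'],float)
def pose(name,s=None):
    c=calibration(name)
    if name=='wrist':
        T=np.eye(4);T[:3,:3]=np.array(s['tcp_rot']);T[:3,3]=s['ee_pos'];return T@np.array(c['hand_eye'])
    return np.array(c['extrinsics'])
def ray(name,uv,s=None):
    k,d=K(calibration(name));T=pose(name,s)
    p=cv2.undistortPoints(np.array(uv,float).reshape(-1,1,2),k,d).reshape(-1,2)
    r=np.c_[p,np.ones(len(p))]@T[:3,:3].T
    return T[:3,3],r/np.linalg.norm(r,axis=1)[:,None]
def plane(name,uv,z,s=None):
    o,r=ray(name,uv,s);return o+r*((z-o[2])/r[:,2])[:,None]
def tri(rs):
    A=0;b=0
    for o,d in rs:
        P=np.eye(3)-np.outer(d,d);A=A+P;b=b+P@o
    x=np.linalg.solve(A,b);return x,[np.linalg.norm((np.eye(3)-np.outer(d,d))@(x-o)) for o,d in rs]
def proj(name,X,s=None):
    k,d=K(calibration(name));T=np.linalg.inv(pose(name,s))
    return cv2.projectPoints(np.array(X,float).reshape(-1,1,3),cv2.Rodrigues(T[:3,:3])[0],T[:3,3],k,d)[0].reshape(-1,2)
E
python3 - <<'E'
from h import *
s=observe();print(s,grasp_offset if not callable(grasp_offset) else grasp_offset())
for n in('scene','top','wrist'):
    c=calibration(n);print(n,c);cv2.imwrite(f'pics/{n}0.png',capture(n))
E
```

```text
pics
{'clock': 0.0, 'q': array([-1.36957808e+00,  4.91575424e-01,  1.55945445e+00,  4.13100159e-06,
        1.09171001e+00, -1.05601551e-01]), 'joint_velocities': array([-9.44952410e-04,  7.38476841e-04,  7.47207307e-04, -2.72541339e-04,
       -3.83640233e-04,  4.89395935e-05]), 'joint_efforts': array([-7.16699760e-04, -6.12655592e+01, -2.58180803e+01,  6.92380127e-02,
        4.83313180e-02, -7.46129422e-05]), 'ee_pos': array([ 0.18873948, -0.59555973,  0.21405017]), 'tcp_rot': array([[ 9.53299489e-01,  3.02026543e-01, -2.25697808e-04],
       [ 3.02026602e-01, -9.53298834e-01,  1.12481969e-03],
       [ 1.24567947e-04, -1.14045678e-03, -9.99999342e-01]]), 'contact_force': array([-0.0695693 ,  0.2220593 , -0.46306066]), 'torque': array([-0.02097021,  0.00370899, -0.00228887]), 'gripper_width': 0.9992611332991752} 0.0188
scene {'fovy': 43.05794054305308, 'cx': 319.68052474420534, 'cy': 195.9273395997489, 'distortion': array([0.00533168, 0.        , 0.        , 0.        , 0.        ]), 'extrinsics': array([[ 0.13072707,  0.64403689, -0.75374194,  1.73736599],
       [ 0.99141219, -0
[... 516 characters left out ...]

       [-2.46394771e-03, -1.18016232e-01, -9.93008609e-01,
         1.31119489e+00],
       [ 0.00000000e+00,  0.00000000e+00,  0.00000000e+00,
         1.00000000e+00]])}
wrist {'fovy': 58.431065268852116, 'cx': 321.5064572209202, 'cy': 199.74682149602043, 'distortion': array([-0.00316317,  0.        ,  0.        ,  0.        ,  0.        ]), 'hand_eye': array([[-9.51008572e-04, -9.72102271e-01, -2.34555474e-01,
         6.36150467e-02],
       [ 9.99999451e-01, -1.02766866e-03,  2.04604006e-04,
         9.13338213e-04],
       [-4.39941329e-04, -2.34555151e-01,  9.72102715e-01,
        -1.69278772e-01],
       [ 0.00000000e+00,  0.00000000e+00,  0.00000000e+00,
         1.00000000e+00]])}
```

View pics/scene0.png

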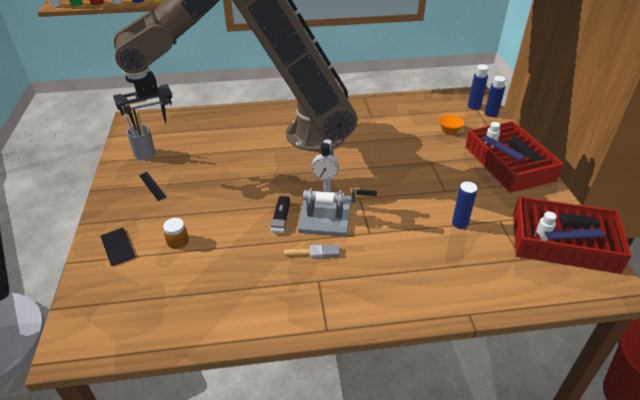

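View pics/top0.png

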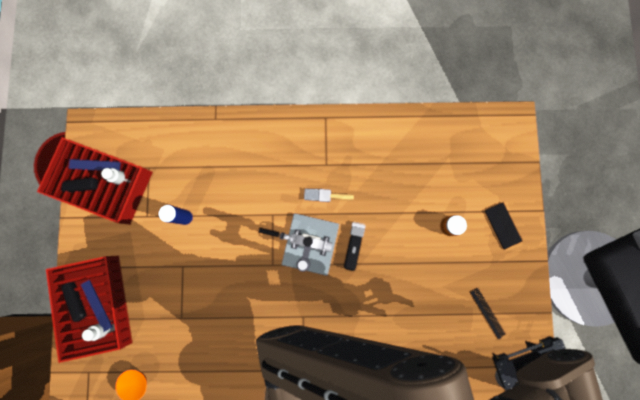

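View pics/wrist0.png

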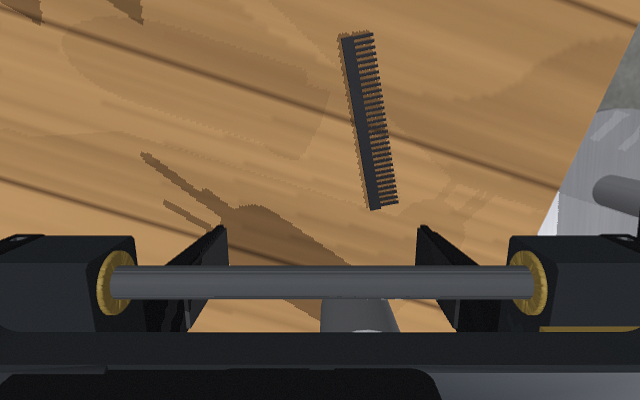

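```bash
python3 - <<'E'
import cv2
a=cv2.imread('pics/scene0.png')[130:270,260:400];b=cv2.imread('pics/top0.png')[180:290,240:380]
cv2.imwrite('pics/s0c.png',cv2.resize(a,None,fx=4.2,fy=4.2,interpolation=2))
cv2.imwrite('pics/t0c.png',cv2.resize(b,None,fx=5,fy=5,interpolation=2))
E
```

```text
(no output)
```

View pics/s0c.png

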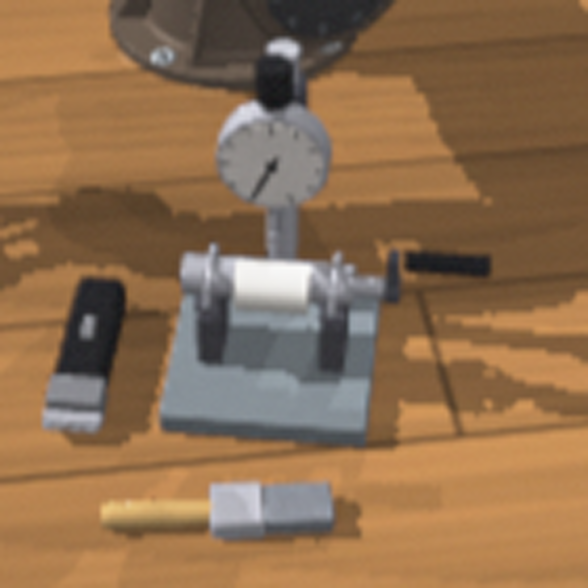

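View pics/t0c.png

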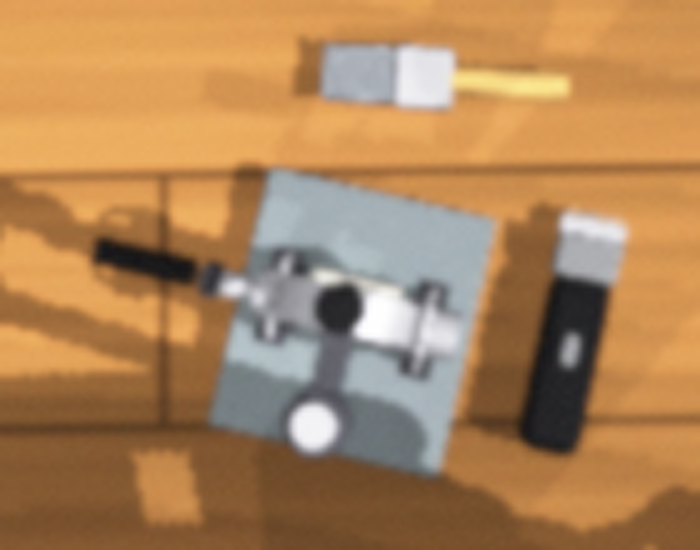

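```bash
python3 - <<'E'
from h import *
S=cv2.imread('pics/scene0.png');T=cv2.imread('pics/top0.png')
def blobs(I,x0,x1,y0,y1,thr=60):
    m=np.zeros(I.shape[:2],np.uint8);m[y0:y1,x0:x1]=(I[y0:y1,x0:x1].max(2)<thr)*255
    n,l,st,c=cv2.connectedComponentsWithStats(m)
    for i in range(1,n):
        if st[i,4]>15:
            p=np.argwhere(l==i)[:,::-1].astype(np.float32);r=cv2.minAreaRect(p);print(st[i],c[i].round(1),[np.round(q,1) for q in r])
print('scene');blobs(S,315,385,135,205)
print('top');blobs(T,255,325,215,265)
c=np.array([(270,170),(497,218),(438,475),(208,425)])/5+[240,180]
P=plane('top',c,0.02);print(P.round(4),P.mean(0))
print([np.linalg.norm(P[i]-P[(i+1)%4]).round(4) for i in range(4)])
for i,j in((3,0),(2,1)):
    d=P[j]-P[i];print(np.degrees(np.arctan2(d[1],d[0])))
for i,j in((0,1),(3,2)):
    d=P[i]-P[j];print(np.degrees(np.arctan2(-d[0],d[1])))
E
```

```text
scene
[325 135  22   5  80] [335.6 136.6] [array([335.5, 137. ]), array([ 4., 21.]), np.float64(90.0)]
[320 143  12  13 103] [324.9 149.3] [array([324.7, 148.8]), array([12.6,  9.8]), np.float64(74.1)]
[357 190  20   6  88] [366.5 192.4] [array([366.5, 192.4]), array([19.3,  4.4]), np.float64(4.4)]
top
[260 228  19   8  79] [268.9 231.9] [array([268.8, 232. ]), array([18.9,  4.3]), np.float64(13.0)]
[304 238   7   8  48] [307.1 241.2] [array([307. , 241.5]), array([7., 6.]), np.float64(90.0)]
[[ 0.5999  0.0206  0.02  ]
 [ 0.5648 -0.1344  0.02  ]
 [ 0.3923 -0.0913  0.02  ]
 [ 0.4277  0.0635  0.02  ]] [ 0.49616924 -0.03540864  0.02      ]
[np.float64(0.1589), np.float64(0.1777), np.float64(0.1588), np.float64(0.1774)]
-13.986690184203155
-14.029485197169649
-12.770068750358911
-12.87791756165001
```

```bash
python3 - <<'E'
from h import *
def t(a,b):
    r=[];
    for n,u in(('scene',a),('top',b)):
        o,d=ray(n,[u]);r.append((o,d[0]))
    return tri(r)
k=t((325,149.2),(307.2,242));h=t((366.5,192.4),(268.9,231.9))
print('knob',k,'handle',h)
for yaw in (-13,-13.5,-14):
    y=np.radians(yaw);R=np.array([[np.cos(y),-np.sin(y)],[np.sin(y),np.cos(y)]])
    for p in(k,h): print(yaw,(R.T@(p[0][:2]-[.4962,-.0354])).round(4))
d=h[0]-k[0];print(np.degrees(np.arctan2(-d[0],d[1])))
E
```

```text
knob (array([ 0.50051413, -0.03318564,  0.27730143]), [np.float64(0.0005387427069239744), np.float64(0.0005387427069239829)]) handle (array([0.53590781, 0.09412854, 0.12233319]), [np.float64(0.0018478226002437703), np.float64(0.0018478226002436977)])
-13 [0.0037 0.0031]
-13 [0.0096 0.1351]
-13.5 [0.0037 0.0032]
-13.5 [0.0084 0.1352]
-14 [0.0037 0.0032]
-14 [0.0072 0.1353]
-15.536072488323084
```

{"api": "play_rows", "payload": {
  "series": [
    [0, 0, -0.3, 0.9, 0.5, 0.4, 1],
    [0, 0, -0.3, 0.9, 0.6, 0.4, 1],
    [0, 0, -0.4, 0.9, 0.7, 0.4, 1],
    [0, 0, -0.4, 0.8, 0.8, 0.4, 1],
    [0, 0, -0.4, 0.7, 0.8, 0.4, 1],
    [0, 0, -0.4, 0.6, 0.8, 0.4, 1],
    [0, 0, -0.4, 0.5, 0.8, 0.4, 1],
    [0, 0, -0.4, 0.4, 0.8, 0.4, 1],
    [0, 0, -0.4, 0.3, 0.8, 0.3, 1],
    [0, 0, -0.4, 0.2, 0.8, 0.2, 1],
    [0, 0, -0.4, 0, 0.8, 0, 1],
    [0, 0, -0.3, 0, 0.8, 0, 1]
  ]
}}

```text
clock: 1.35
ee_pos: [0.4671, -0.1718, 0.384]
tcp_rot: [[0.973, -0.233, 0.0], [-0.233, -0.973, -0.0], [0.0, 0.0, -1.0]]
contact_force: [0.1, 1.0, 0.1]
gripper_width: 0.999
```

{"api": "play_rows", "payload": {
  "series": [
    [0, 0, 0, 0.2, 0.7, 0, 1],
    [0, 0, 0, 0.2, 0.7, 0, 1],
    [0, 0, 0, 0.2, 0.7, 0, 1],
    [0, 0, 0, 0, 0.6, 0, 1],
    [0, 0, 0, 0, 0, 0, 1],
    [0, 0, 0, 0, 0, 0, 1]
  ]
}}

```text
clock: 1.95
ee_pos: [0.4971, -0.0381, 0.384]
tcp_rot: [[0.973, -0.23, -0.0], [-0.23, -0.973, -0.0], [-0.0, 0.0, -1.0]]
contact_force: [-0.5, -0.2, -0.1]
gripper_width: 1.0
```

```bash
cat > w.py <<'E'
import sys,pickle
from h import *
n=sys.argv[1];cams=sys.argv[2:]
for c in cams:
    s=observe();I=capture(c);cv2.imwrite(f'pics/{c}{n}.png',I);pickle.dump({k:np.array(s[k]) for k in('ee_pos','tcp_rot')},open(f'pics/{c}{n}.pkl','wb'))
    if c=='scene': cv2.imwrite(f'pics/{c}{n}c.png',cv2.resize(I[130:230,285:395],None,fx=5,fy=5,interpolation=2))
print(s['clock'],s['ee_pos'].round(4),s['contact_force'].round(1),s['gripper_width'],np.degrees(np.arctan2(s['tcp_rot'][1][0],s['tcp_rot'][0][0])))
E
python3 w.py 1 wrist scene
```

```text
2.0 [ 0.4971 -0.0387  0.384 ] [-0.1  0.1 -0.3] 1.0030134362911116 -13.341138869732232
```

View pics/wrist1.png

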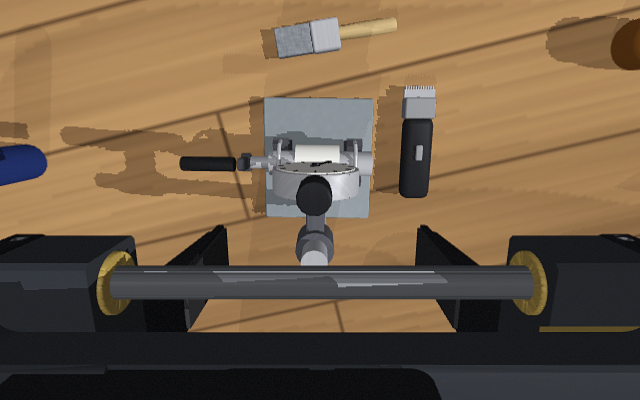

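View pics/scene1.png

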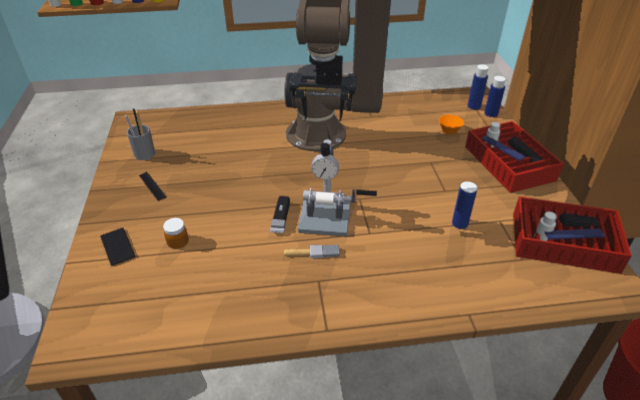

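```bash
python3 - <<'E'
from h import *
import pickle
W=cv2.imread('pics/wrist1.png');s=pickle.load(open('pics/wrist1.pkl','rb'))
m=(W.max(2)<45).astype(np.uint8)*255
n,l,st,c=cv2.connectedComponentsWithStats(m)
for i in range(1,n):
    if 150<st[i,4]<4000 and st[i,1]<230:
        p=np.argwhere(l==i)[:,::-1].astype(np.float32);r=cv2.minAreaRect(p);print(st[i],c[i].round(1),[np.round(q,1) for q in r])
def T(u):
    r=[]
    for n,p in u: 
        o,d=ray(n,[p],s);r.append((o,d[0]))
    return tri(r)
import sys
kn=(314,196.5);ha=(208,163.5)
print(T([('wrist',kn),('scene',(325,149.2))]),T([('wrist',kn),('scene',(325,149.2)),('top',(307.2,242))]))
print(T([('wrist',ha),('scene',(366.5,192.4))]),T([('wrist',ha),('top',(268.9,231.9))]),T([('wrist',ha),('scene',(366.5,192.4)),('top',(268.9,231.9))]))
c=[(265.5,98.5),(373,99.5),(370,216.5),(265.5,216.5)]
P=plane('wrist',c,0.02,s);print(P.round(4),P.mean(0))
E
python3 - <<'E'
import cv2
a=cv2.imread('pics/wrist1.png')[80:240,160:400]
cv2.imwrite('pics/w1c.png',cv2.resize(a,None,fx=3.3,fy=3.3,interpolation=2))
E
```

```text
[ 399  119   33   79 1209] [408.9 162.1] [array([414.5, 157.8]), array([28.9, 79.3]), np.float64(3.3)]
[180 157  56  14 758] [207.9 163.4] [array([207.5, 163.5]), array([13., 55.]), np.float64(90.0)]
[ 296  175   36   41 1056] [313.2 195.8] [array([313.5, 195. ]), array([40., 35.]), np.float64(90.0)]
[ 165  225   64   42 1463] [205.4 250.7] [array([195.8, 246.1]), array([40.4, 63.1]), np.float64(87.6)]
[ 415  226   65   41 1458] [437.8 250.8] [array([447.5, 246.3]), array([64.1, 39.3]), np.float64(1.6)]
(array([ 0.49825601, -0.0332122 ,  0.27568911]), [np.float64(0.0008843095567304647), np.float64(0.0008843095567304264)]) (array([ 0.49961932, -0.03349023,  0.27702892]), [np.float64(0.0013343443472296577), np.float64(0.0009946456674464197), np.float64(0.0008658368601388384)])
(array([0.53351636, 0.09502028, 0.11971643]), [np.float64(0.0016990220151293475), np.float64(0.0016990220151294573)]) (array([0.53475354, 0.09131949, 0.12647482]), [np.float64(0.000828973218501152), np.float64(0.0008289732185011731)]) (array([0.53481879, 0.09382843, 0.1212176 ]), [np.float64(0.0015447202311400495), np.float64(0.0024412317831311913), np.float64(0.0016477553403374948)])
[[ 0.5982  0.0185  0.02  ]
 [ 0.5613 -0.1315  0.02  ]
 [ 0.3908 -0.0923  0.02  ]
 [ 0.4282  0.0654  0.02  ]] [ 0.49462342 -0.03497127  0.02      ]
```

View pics/w1c.png

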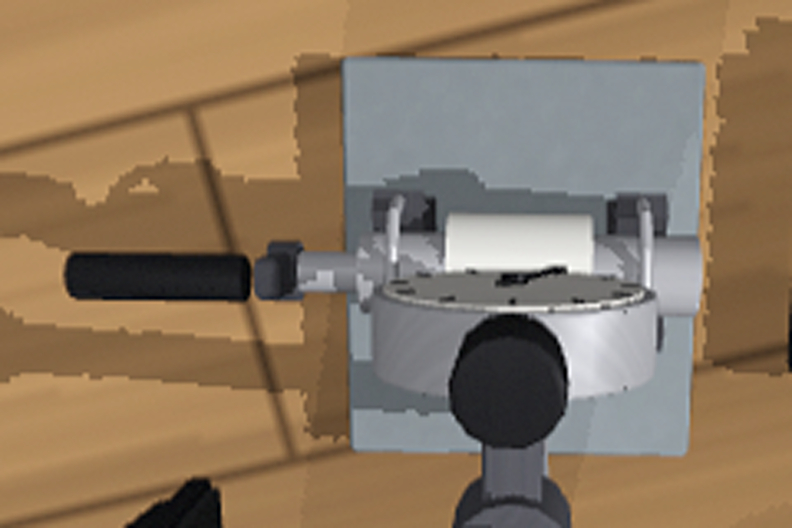

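{"api": "play_rows", "payload": {
  "series": [
    [0, 0, 0, 0.02, 0.1, -0.4, 1],
    [0, 0, 0, 0, 0, -0.5, 1],
    [0, 0, 0, 0, 0, -0.5, 1],
    [0, 0, 0, 0, 0, -0.5, 1],
    [0, 0, 0, 0, 0, -0.4, 0.7],
    [0, 0, 0, 0, 0, -0.1, 0.45],
    [0, 0, 0, 0, 0, 0, 0.4],
    [0, 0, 0, 0, 0, 0, 0.4]
  ]
}}

```text
clock: 2.85
ee_pos: [0.4986, -0.034, 0.2649]
tcp_rot: [[0.973, -0.232, 0.001], [-0.232, -0.973, -0.0], [0.001, 0.0, -1.0]]
contact_force: [0.0, 0.6, -0.2]
gripper_width: 0.72
```

```bash
python3 w.py 2 wrist scene
```

```text
2.9 [ 0.4986 -0.0339  0.2651] [0.4 0.5 0.8] 0.6758025104338515 -13.385096509219673
```

View pics/wrist2.png

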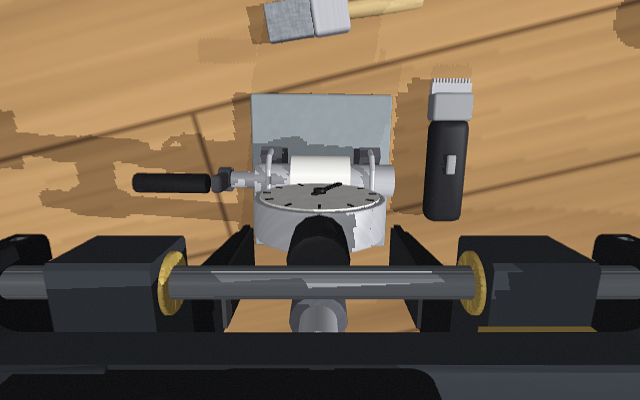

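View pics/scene2c.png

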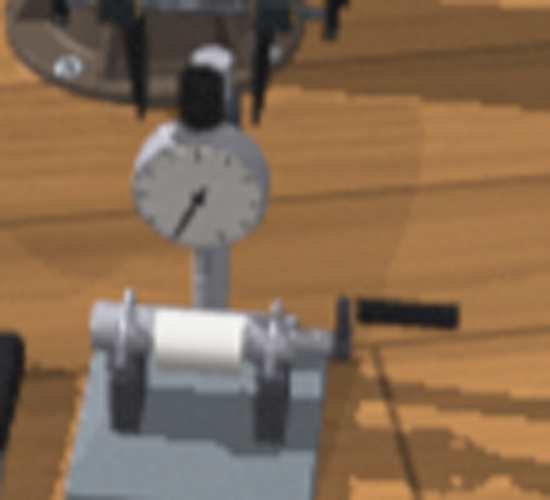

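{"api": "play_rows", "payload": {
  "series": [
    [0, 0, 0, 0, 0, 0, 0.3],
    [0, 0, 0, 0, 0, 0, 0.2],
    [0, 0, 0, 0, 0, 0, 0.1],
    [0, 0, 0, 0, 0, 0, 0],
    [0, 0, 0, 0, 0, 0, 0],
    [0, 0, 0, 0, 0, 0, 0],
    [0, 0, 0, 0, 0, 0, 0],
    [0, 0, 0, 0, 0, 0, 0]
  ]
}}

```text
clock: 3.75
ee_pos: [0.4984, -0.0324, 0.2641]
tcp_rot: [[0.973, -0.231, 0.001], [-0.231, -0.973, 0.002], [0.0, -0.002, -1.0]]
contact_force: [1.0, 8.3, 0.9]
gripper_width: 0.287
```

{"api": "play_rows", "payload": {
  "series": [
    [0, 0, 0, 0, 0.03, -0.06, 0],
    [0, 0, 0, 0, 0, -0.1, 0],
    [0, 0, 0, 0, 0, -0.1, 0],
    [0, 0, 0, 0, 0, -0.1, 0],
    [0, 0, 0, 0, 0, -0.1, 0],
    [0, 0, 0, 0, 0, -0.1, 0],
    [0, 0, 0, 0, 0, -0.1, 0],
    [0, 0, 0, 0, 0, -0.04, 0],
    [0, 0, 0, 0, 0, 0, 0]
  ]
}}

```text
clock: 4.65
ee_pos: [0.4985, -0.0323, 0.2292]
tcp_rot: [[0.973, -0.231, 0.001], [-0.231, -0.973, -0.001], [0.001, 0.001, -1.0]]
contact_force: [0.3, -3.0, 1.9]
gripper_width: 0.293
```

```bash
python3 w.py 3 wrist scene
```

```text
4.7 [ 0.4985 -0.0323  0.2292] [ 0.7 -2.1  2.6] 0.2872197955567007 -13.360845646310631
```

View pics/wrist3.png

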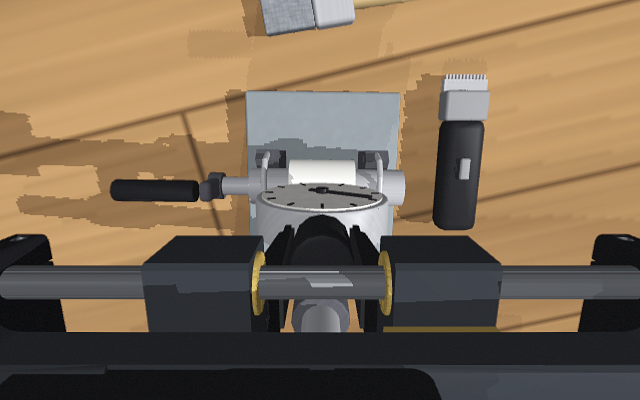

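View pics/scene3c.png

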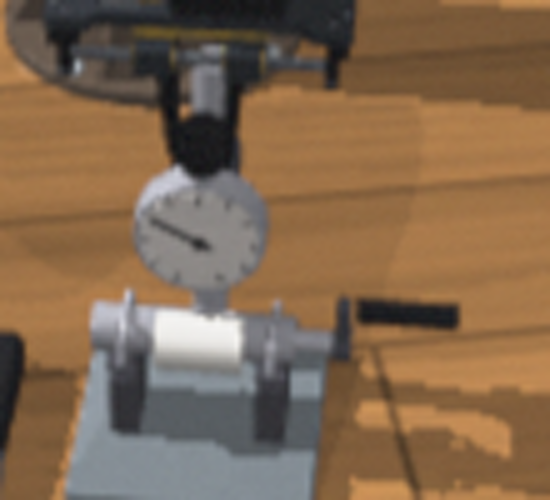

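```bash
cat > needle.py <<'E'
import sys
from h import *
YAW=np.radians(-13.4);ex=np.array([np.cos(YAW),np.sin(YAW),0]);ey=np.array([-np.sin(YAW),np.cos(YAW),0]);ez=np.array([0,0,1.])
AX=np.array([0.498,-0.034,0])
def dial(I,zc,xo=0.016,dbg=False):
    """needle angle rad from the scene picture; zc rough dial centre height"""
    P0=AX+ex*xo+ez*zc
    F=8
    u0=proj('scene',[P0])[0]; x0,y0=(u0-22).astype(int)
    C=cv2.resize(I[y0:y0+44,x0:x0+44],None,fx=F,fy=F,interpolation=cv2.INTER_CUBIC)
    yy,xx=np.mgrid[0:C.shape[0],0:C.shape[1]]
    uv=np.c_[(xx.ravel()+.5)/F-.5+x0,(yy.ravel()+.5)/F-.5+y0]
    o,d=ray('scene',uv);t=((P0-o)@ex)/(d@ex);Q=o+d*t[:,None]-P0
    a=(Q@ey).reshape(xx.shape);b=(Q@ez).reshape(xx.shape)
    G=cv2.cvtColor(C,cv2.COLOR_BGR2GRAY).astype(float)
    hsv=cv2.cvtColor(C,cv2.COLOR_BGR2HSV)
    ca,cb=0.,0.
    face=((hsv[...,1]<50)&(G>120)&(np.hypot(a,b)<.05)).astype(np.uint8)
    return a,b,G,face,C
def read(I,zc,c=None,xo=0.016):
    a,b,G,face,C=dial(I,zc,xo)
    if c is None: c=(0,0)
    r=np.hypot(a-c[0],b-c[1]);w=np.clip(110-G,0,None)*(r<.029)
    A=a-c[0];B=b-c[1]
    W=w.sum();m=np.array([(w*A).sum(),(w*B).sum()])/W
    S=np.array([[(w*(A-m[0])**2).sum(),(w*(A-m[0])*(B-m[1])).sum()],[0,(w*(B-m[1])**2).sum()]])/W;S[1,0]=S[0,1]
    v=np.linalg.eigh(S)[1][:,1]
    if v@m<0:v=-v
    return 2.7+np.arctan2(v[0],v[1]),m,W,np.sqrt(np.linalg.eigvalsh(S))
E
python3 - <<'E'
from needle import *
for f,z in(('scene0',.213),('scene2',.213),('scene3',.178)):
    I=cv2.imread(f'pics/{f}.png')
    a,b,G,face,C=dial(I,z)
    # orthorectified view for the eye
    k=np.linspace(-.05,.05,300);A,B=np.meshgrid(k,-k)
    P=AX+ex*.016+ez*z+A[...,None]*ey+B[...,None]*ez
    uv=proj('scene',P.reshape(-1,3)).reshape(300,300,2).astype(np.float32)
    R=cv2.remap(I,uv[...,0],uv[...,1],cv2.INTER_CUBIC)
    cv2.imwrite(f'pics/r_{f}.png',R)
    print(f,read(I,z))
cv2.imwrite('pics/rr.png',np.hstack([cv2.imread(f'pics/r_{f}.png') for f in('scene0','scene3')]))
E
```

```text
scene0 (np.float64(-0.002803301032014094), array([-0.00218636, -0.00812505]), np.float64(35581.0), array([0.00158416, 0.00962994]))
scene2 (np.float64(-0.0022322655900341992), array([-0.00220001, -0.0081346 ]), np.float64(37827.0), array([0.00162249, 0.00966619]))
scene3 (np.float64(1.6446189068775339), array([-0.00510321,  0.00205888]), np.float64(34555.0), array([0.00193669, 0.01065425]))
```

View pics/rr.png

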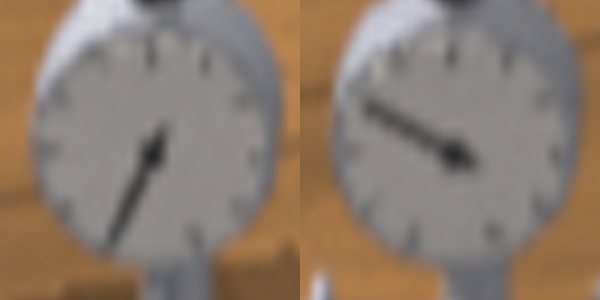

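{"api": "play_rows", "payload": {
  "series": [
    [0, 0, 0, 0, 0, -0.04, 0],
    [0, 0, 0, 0, 0, -0.04, 0],
    [0, 0, 0, 0, 0, -0.035, 0],
    [0, 0, 0, 0, 0, 0, 0],
    [0, 0, 0, 0, 0, 0, 0]
  ]
}}

```text
clock: 5.25
ee_pos: [0.4985, -0.0323, 0.2236]
tcp_rot: [[0.973, -0.231, 0.001], [-0.231, -0.973, -0.001], [0.001, 0.001, -1.0]]
contact_force: [0.2, -4.6, 4.2]
gripper_width: 0.287
```

```bash
python3 w.py 4 scene; python3 - <<'E'
from needle import *
I=cv2.imread('pics/scene4.png')
for z in(.172,.174,.17):print(read(I,z))
E
```

```text
5.25 [ 0.4985 -0.0323  0.2236] [ 0.2 -4.6  4.2] 0.2874468224731024 -13.360907611170788
(np.float64(2.626728786550503), array([0.00031587, 0.00846258]), np.float64(39706.0), array([0.00168809, 0.01126718]))
(np.float64(2.62986023377856), array([0.00028479, 0.00773385]), np.float64(42079.0), array([0.00162224, 0.01198876]))
(np.float64(2.6472964322755317), array([0.00031054, 0.00890259]), np.float64(37343.0), array([0.00202877, 0.01063553]))
```

View pics/scene4c.png

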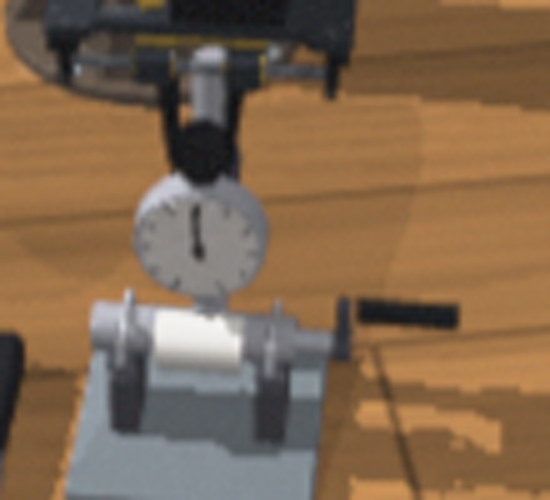

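{"api": "play_rows", "payload": {
  "series": [
    [0, 0, 0, 0, 0, 0, 0.4],
    [0, 0, 0, 0, 0, 0, 0.7],
    [0, 0, 0, 0, 0, 0, 1],
    [0, 0, 0, 0, 0, 0, 1],
    [0, 0, 0, 0, 0, 0.3, 1],
    [0, 0, 0, 0, 0, 0.6, 1],
    [0, 0, 0, 0, 0, 0.7, 1],
    [0, 0, 0, 0, 0, 0.4, 1],
    [0, 0, 1, 0, 0.2, 0, 1],
    [0, 0, 1, 0.1, 0.3, 0, 1],
    [0, 0, 1, 0.1, 0.4, 0, 1],
    [0, 0, 1, 0.1, 0.4, 0, 1]
  ]
}}

```text
clock: 6.5
ee_pos: [0.5132, 0.0337, 0.3232]
tcp_rot: [[0.969, 0.249, -0.0], [0.249, -0.969, 0.0], [-0.0, -0.0, -1.0]]
contact_force: [0.6, -0.1, -0.1]
gripper_width: 1.002
```

{"api": "play_rows", "payload": {
  "series": [
    [0, 0, 1, 0.1, 0.4, 0, 1],
    [0, 0, 1, 0.1, 0.4, 0, 1],
    [0, 0, 1, 0.1, 0.3, 0, 1],
    [0, 0, 1, 0.1, 0.14, 0, 1],
    [0, 0, 1, 0.02, 0, 0, 1],
    [0, 0, 1, 0, 0, 0, 1],
    [0, 0, 1, 0, 0, 0, 1],
    [0, 0, 1, 0, 0, 0, 1],
    [0, 0, 1, 0, 0, 0, 1],
    [0, 0, 0.1, 0, 0, 0, 1],
    [0, 0, 0, 0, 0, 0, 1]
  ]
}}

```text
clock: 7.6
ee_pos: [0.5341, 0.0951, 0.3232]
tcp_rot: [[0.233, 0.973, -0.0], [0.973, -0.233, 0.0], [-0.0, -0.0, -1.0]]
contact_force: [-0.4, -0.4, 0.9]
gripper_width: 0.996
```

```bash
python3 w.py 5 wrist scene; python3 - <<'E'
from needle import *
I=cv2.imread('pics/scene5.png')
for z in(.172,.174,.17):print(read(I,z))
E
```

```text
7.65 [0.5341 0.095  0.3232] [-0.5 -0.2  0.5] 1.0035560773143979 76.53612462417462
(np.float64(2.629574788901986), array([0.00029617, 0.00851986]), np.float64(40433.0), array([0.00172457, 0.0112867 ]))
(np.float64(2.630134486347884), array([0.00027061, 0.00780998]), np.float64(42832.0), array([0.00162375, 0.01197832]))
(np.float64(2.6517873532543907), array([0.00028916, 0.00895074]), np.float64(38027.0), array([0.00206529, 0.01067506]))
```

View pics/scene5.png

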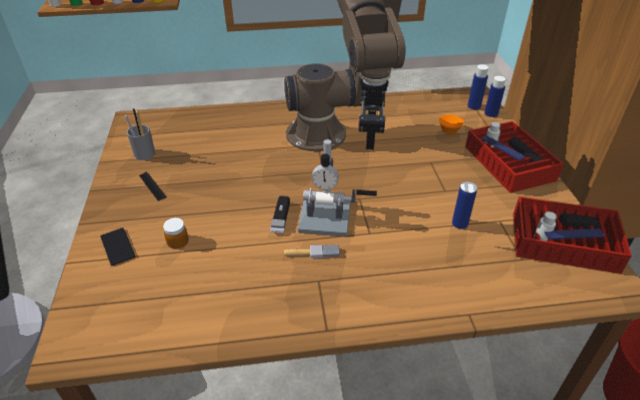

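View pics/wrist5.png

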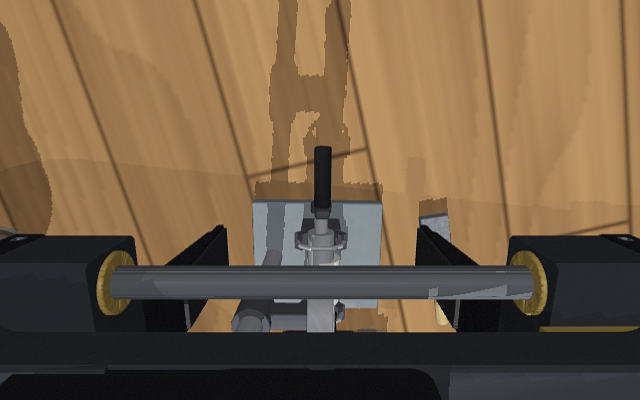

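```bash
python3 - <<'E'
from needle import *
import pickle
W=cv2.imread('pics/wrist5.png');s5=pickle.load(open('pics/wrist5.pkl','rb'));s1=pickle.load(open('pics/wrist1.pkl','rb'))
m=(W.max(2)<45).astype(np.uint8)*255;m[:140]=0;m[225:]=0;m[:,:290]=0;m[:,350:]=0
n,l,st,c=cv2.connectedComponentsWithStats(m)
for i in range(1,n):
    if st[i,4]>100: print(st[i],c[i]); h=c[i] if st[i,4]>400 else None
def R(n,p,s=None):
    o,d=ray(n,[p],s);return o,d[0]
h=(322.8,178)
for rs in([R('wrist',h,s5),R('wrist',(207.8,163.5),s1)],[R('wrist',h,s5),R('wrist',(207.8,163.5),s1),R('scene',(366.5,192.4))],[R('wrist',h,s5),R('wrist',(207.8,163.5),s1),R('scene',(366.5,192.4)),R('top',(268.9,231.9))]):
    x,e=tri(rs);print(x.round(4),np.round(e,4),((x-AX)@ex).round(4),((x-AX)@ey).round(4))
E
```

```text
[ 314  146   18   67 1034] [322.1934236  177.48742747]
[0.534  0.0938 0.1278] [0. 0.] 0.0054 0.1327
[0.5342 0.0949 0.1223] [0.0021 0.0009 0.0017] 0.0053 0.1338
[0.5347 0.0942 0.1226] [0.0015 0.0017 0.0022 0.0021] 0.006 0.1332
```

{"api": "play_rows", "payload": {
  "series": [
    [0, 0, 0, 0, 0.03, -0.5, 1],
    [0, 0, 0, 0, 0, -0.7, 0.9],
    [0, 0, 0, 0, 0, -0.8, 0.8],
    [0, 0, 0, 0, 0, -0.8, 0.7],
    [0, 0, 0, 0, 0, -0.7, 0.6],
    [0, 0, 0, 0, 0, -0.5, 0.5],
    [0, 0, 0, 0, 0, -0.35, 0.45],
    [0, 0, 0, 0, 0, -0.1, 0.4],
    [0, 0, 0, 0, 0, 0, 0.4]
  ]
}}

```text
clock: 8.6
ee_pos: [0.5341, 0.0965, 0.1005]
tcp_rot: [[0.231, 0.973, -0.001], [0.973, -0.231, -0.0], [-0.0, -0.001, -1.0]]
contact_force: [-1.5, -0.2, 0.5]
gripper_width: 0.419
```

```bash
python3 w.py 6 wrist scene
```

```text
8.65 [0.5345 0.0965 0.1012] [0.1 0.  1. ] 0.4081276548078324 76.66416498126902
```

View pics/scene6c.png

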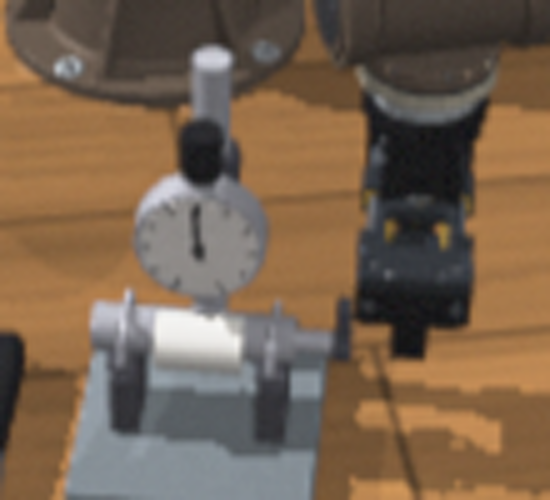

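View pics/wrist6.png

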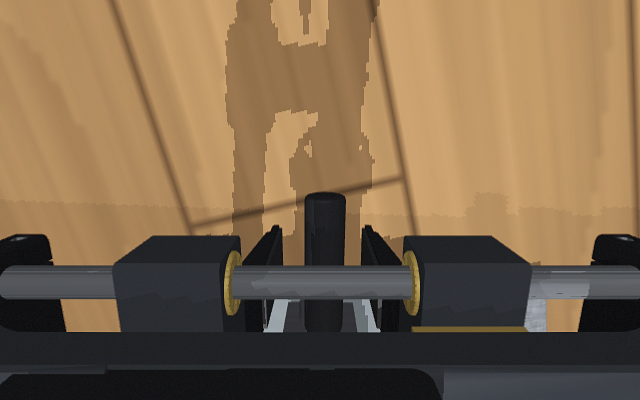

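Handle centred between the fingers (325 vs. 322). Close.

{"api": "play_rows", "payload": {
  "series": [
    [0, 0, 0, 0, 0, 0, 0.25],
    [0, 0, 0, 0, 0, 0, 0.1],
    [0, 0, 0, 0, 0, 0, 0],
    [0, 0, 0, 0, 0, 0, 0],
    [0, 0, 0, 0, 0, 0, 0],
    [0, 0, 0, 0, 0, 0, 0]
  ]
}}

```text
clock: 9.3
ee_pos: [0.5347, 0.0965, 0.1012]
tcp_rot: [[0.23, 0.973, 0.001], [0.973, -0.23, 0.0], [0.0, 0.001, -1.0]]
contact_force: [2.2, -0.8, 4.1]
gripper_width: 0.183
```

```bash
python3 - <<'E'
from needle import *
for k in range(2,74):
    a,b=np.radians(5*k),np.radians(5*k+5)
    d=(30*(np.sin(b)-np.sin(a))*ex+30*(np.cos(b)-np.cos(a))*ez)/50
    print(5*k,'[0,0,0,%.3f,%.3f,%.3f,0],'%tuple(d), end='\n' if k%6==1 else ' ')
E
```

```text
10 [0,0,0,0.050,-0.012,-0.011,0], 15 [0,0,0,0.049,-0.012,-0.016,0], 20 [0,0,0,0.047,-0.011,-0.020,0], 25 [0,0,0,0.045,-0.011,-0.024,0], 30 [0,0,0,0.043,-0.010,-0.028,0], 35 [0,0,0,0.040,-0.010,-0.032,0],
40 [0,0,0,0.038,-0.009,-0.035,0], 45 [0,0,0,0.034,-0.008,-0.039,0], 50 [0,0,0,0.031,-0.007,-0.042,0], 55 [0,0,0,0.027,-0.007,-0.044,0], 60 [0,0,0,0.024,-0.006,-0.046,0], 65 [0,0,0,0.019,-0.005,-0.048,0],
70 [0,0,0,0.015,-0.004,-0.050,0], 75 [0,0,0,0.011,-0.003,-0.051,0], 80 [0,0,0,0.007,-0.002,-0.052,0], 85 [0,0,0,0.002,-0.001,-0.052,0], 90 [0,0,0,-0.002,0.001,-0.052,0], 95 [0,0,0,-0.007,0.002,-0.052,0],
100 [0,0,0,-0.011,0.003,-0.051,0], 105 [0,0,0,-0.015,0.004,-0.050,0], 110 [0,0,0,-0.019,0.005,-0.048,0], 115 [0,0,0,-0.024,0.006,-0.046,0], 120 [0,0,0,-0.027,0.007,-0.044,0], 125 [0,0,0,-0.031,0.007,-0.042,0],
130 [0,0,0,-0.034,0.008,-0.039,0], 135 [0,0,0,-0.038,0.009,-0.035,0], 140 [0,0,0,-0.040,0.010,-0.032,0], 145 [0,0,0,-0.043,0.010,-0.028,0], 150 [0,0,0,-0.045,0.011,-0.024,0], 155 [0,0,0,-0.047,0.011,-0.020,0],
160 [0,0,0,-0.049,0.012,-0.016,0], 165 [0,0,0,-0.050,0.012,-0.011,0]
[... 665 characters left out ...]
02,0.001,0.052,0], 270 [0,0,0,0.002,-0.001,0.052,0], 275 [0,0,0,0.007,-0.002,0.052,0],
280 [0,0,0,0.011,-0.003,0.051,0], 285 [0,0,0,0.015,-0.004,0.050,0], 290 [0,0,0,0.019,-0.005,0.048,0], 295 [0,0,0,0.024,-0.006,0.046,0], 300 [0,0,0,0.027,-0.007,0.044,0], 305 [0,0,0,0.031,-0.007,0.042,0],
310 [0,0,0,0.034,-0.008,0.039,0], 315 [0,0,0,0.038,-0.009,0.035,0], 320 [0,0,0,0.040,-0.010,0.032,0], 325 [0,0,0,0.043,-0.010,0.028,0], 330 [0,0,0,0.045,-0.011,0.024,0], 335 [0,0,0,0.047,-0.011,0.020,0],
340 [0,0,0,0.049,-0.012,0.016,0], 345 [0,0,0,0.050,-0.012,0.011,0], 350 [0,0,0,0.050,-0.012,0.007,0], 355 [0,0,0,0.051,-0.012,0.002,0], 360 [0,0,0,0.051,-0.012,-0.002,0], 365 [0,0,0,0.050,-0.012,-0.007,0],
```

```bash
cat > st.py <<'E'
import sys,json
from needle import *
s=observe();I=capture('scene');n=sys.argv[1];cv2.imwrite(f'pics/st{n}.png',I)
cv2.imwrite(f'pics/st{n}c.png',cv2.resize(I[130:230,285:395],None,fx=5,fy=5,interpolation=2))
p=np.array(s['ee_pos'])-AX;x=p@ex;z=p[2]+grasp_offset-.09
r=read(I,.173)
d=dict(n=n,t=s['clock'],x=x,y=p@ey,z=z,th=np.degrees(np.arctan2(x,z)),nd=r[0],f=[float(v) for v in s['contact_force']])
print({k:(np.round(v,4)) for k,v in d.items() if k!='n'},r[1].round(4),int(r[2]))
open('log.jsonl','a').write(json.dumps({k:(float(v) if not isinstance(v,(str,list)) else v) for k,v in d.items()})+'\n')
E
python3 st.py 0
```

```text
{'t': np.float64(9.3), 'x': np.float64(0.0055), 'y': np.float64(0.1355), 'z': np.float64(0.03), 'th': np.float64(10.3131), 'nd': np.float64(2.6303), 'f': array([ 2.2176, -0.7647,  4.0556])} [0.0003 0.0083] 41591
```

{"api": "play_rows", "payload": {
  "series": [
    [0, 0, 0, 0.05, -0.012, -0.011, 0],
    [0, 0, 0, 0.049, -0.012, -0.016, 0],
    [0, 0, 0, 0.047, -0.011, -0.02, 0],
    [0, 0, 0, 0.045, -0.011, -0.024, 0],
    [0, 0, 0, 0.043, -0.01, -0.028, 0],
    [0, 0, 0, 0.04, -0.01, -0.032, 0]
  ]
}}

```text
clock: 9.95
ee_pos: [0.5496, 0.0929, 0.0958]
tcp_rot: [[0.23, 0.973, 0.005], [0.973, -0.23, -0.0], [0.001, 0.005, -1.0]]
contact_force: [4.1, -4.0, 16.0]
gripper_width: 0.184
```

```bash
python3 st.py 1
```

```text
{'t': np.float64(9.95), 'x': np.float64(0.0208), 'y': np.float64(0.1354), 'z': np.float64(0.0246), 'th': np.float64(40.2054), 'nd': np.float64(2.4178), 'f': array([ 4.0816, -4.0163, 16.0202])} [-0.0011  0.006 ] 39944
```

View pics/st1c.png

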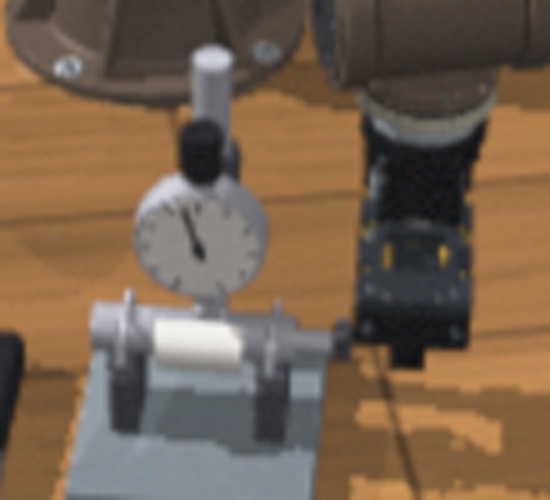

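{"api": "play_rows", "payload": {
  "series": [
    [0, 0, 0, 0.038, -0.009, -0.035, 0],
    [0, 0, 0, 0.034, -0.008, -0.039, 0],
    [0, 0, 0, 0.031, -0.007, -0.042, 0],
    [0, 0, 0, 0.027, -0.007, -0.044, 0],
    [0, 0, 0, 0.024, -0.006, -0.046, 0],
    [0, 0, 0, 0.019, -0.005, -0.048, 0]
  ]
}}

```text
clock: 10.6
ee_pos: [0.56, 0.0903, 0.0833]
tcp_rot: [[0.23, 0.973, 0.008], [0.973, -0.23, -0.001], [0.001, 0.008, -1.0]]
contact_force: [10.2, -8.7, 11.9]
gripper_width: 0.183
```

```bash
python3 st.py 2
```

```text
{'t': np.float64(10.6), 'x': np.float64(0.0315), 'y': np.float64(0.1353), 'z': np.float64(0.0121), 'th': np.float64(69.0668), 'nd': np.float64(2.4494), 'f': array([10.2464, -8.701 , 11.9241])} [-0.0009  0.0061] 39347
```

{"api": "play_rows", "payload": {
  "series": [
    [0, 0, 0, 0.015, -0.004, -0.05, 0],
    [0, 0, 0, 0.011, -0.003, -0.051, 0],
    [0, 0, 0, 0.007, -0.002, -0.052, 0],
    [0, 0, 0, 0.002, -0.001, -0.052, 0],
    [0, 0, 0, -0.002, 0.001, -0.052, 0],
    [0, 0, 0, -0.007, 0.002, -0.052, 0]
  ]
}}

```text
clock: 11.25
ee_pos: [0.5622, 0.0898, 0.0674]
tcp_rot: [[0.23, 0.973, 0.01], [0.973, -0.23, -0.001], [0.002, 0.01, -1.0]]
contact_force: [16.2, -9.1, 3.3]
gripper_width: 0.185
```

```bash
python3 st.py 3
```

```text
{'t': np.float64(11.25), 'x': np.float64(0.0338), 'y': np.float64(0.1353), 'z': np.float64(-0.0038), 'th': np.float64(96.3777), 'nd': np.float64(2.6637), 'f': array([16.1765, -9.0778,  3.2824])} [0.0007 0.007 ] 35152
```

View pics/st3c.png

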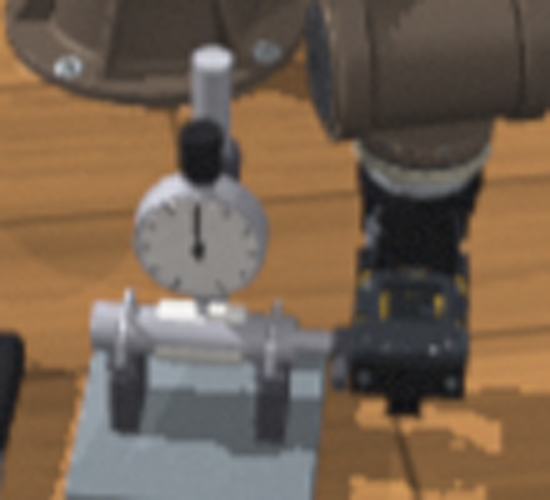

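{"api": "play_rows", "payload": {
  "series": [
    [0, 0, 0, 0.006, -0.001, -0.051, 0],
    [0, 0, 0, 0.002, 0, -0.05, 0],
    [0, 0, 0, -0.002, 0.001, -0.048, 0],
    [0, 0, 0, -0.007, 0.002, -0.046, 0],
    [0, 0, 0, -0.027, 0.007, -0.044, 0],
    [0, 0, 0, -0.031, 0.007, -0.042, 0]
  ]
}}

```text
clock: 11.9
ee_pos: [0.5562, 0.0911, 0.0523]
tcp_rot: [[0.23, 0.973, 0.003], [0.973, -0.23, -0.0], [0.0, 0.003, -1.0]]
contact_force: [5.8, -4.0, 2.7]
gripper_width: 0.184
```

```bash
python3 st.py 4
```

```text
{'t': np.float64(11.9), 'x': np.float64(0.0276), 'y': np.float64(0.1352), 'z': np.float64(-0.0189), 'th': np.float64(124.3692), 'nd': np.float64(3.0858), 'f': array([ 5.8452, -4.0491,  2.7264])} [0.0042 0.006 ] 33157
```

{"api": "play_rows", "payload": {
  "series": [
    [0, 0, 0, -0.034, 0.008, -0.039, 0],
    [0, 0, 0, -0.038, 0.009, -0.035, 0],
    [0, 0, 0, -0.04, 0.01, -0.032, 0],
    [0, 0, 0, -0.043, 0.01, -0.028, 0],
    [0, 0, 0, -0.045, 0.011, -0.024, 0],
    [0, 0, 0, -0.047, 0.011, -0.02, 0]
  ]
}}

```text
clock: 12.55
ee_pos: [0.5438, 0.0942, 0.0432]
tcp_rot: [[0.23, 0.973, 0.003], [0.973, -0.23, -0.0], [0.001, 0.003, -1.0]]
contact_force: [6.0, -2.8, 0.4]
gripper_width: 0.183
```

```bash
python3 st.py 5
```

```text
{'t': np.float64(12.55), 'x': np.float64(0.0148), 'y': np.float64(0.1354), 'z': np.float64(-0.028), 'th': np.float64(152.0597), 'nd': np.float64(3.5647), 'f': array([ 6.0326, -2.7592,  0.4271])} [0.0077 0.0039] 35728
```

View pics/st5c.png

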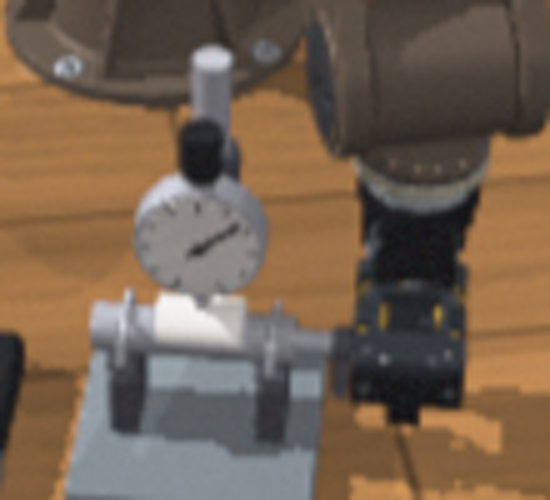

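{"api": "play_rows", "payload": {
  "series": [
    [0, 0, 0, -0.049, 0.012, -0.016, 0],
    [0, 0, 0, -0.05, 0.012, -0.011, 0],
    [0, 0, 0, -0.05, 0.012, -0.007, 0],
    [0, 0, 0, -0.051, 0.012, -0.002, 0],
    [0, 0, 0, -0.051, 0.012, 0.002, 0],
    [0, 0, 0, -0.05, 0.012, 0.007, 0]
  ]
}}

```text
clock: 13.2
ee_pos: [0.5286, 0.098, 0.0418]
tcp_rot: [[0.23, 0.973, 0.003], [0.973, -0.23, 0.0], [0.001, 0.003, -1.0]]
contact_force: [6.5, -1.3, -1.6]
gripper_width: 0.181
```

```bash
python3 st.py 6
```

```text
{'t': np.float64(13.2), 'x': np.float64(-0.0008), 'y': np.float64(0.1355), 'z': np.float64(-0.0294), 'th': np.float64(-178.4271), 'nd': np.float64(3.9699), 'f': array([ 6.4806, -1.2812, -1.5821])} [0.0072 0.0001] 30622
```

{"api": "play_rows", "payload": {
  "series": [
    [0, 0, 0, -0.05, 0.012, 0.011, 0],
    [0, 0, 0, -0.049, 0.012, 0.016, 0],
    [0, 0, 0, -0.047, 0.011, 0.02, 0],
    [0, 0, 0, -0.045, 0.011, 0.024, 0],
    [0, 0, 0, -0.043, 0.01, 0.028, 0],
    [0, 0, 0, -0.04, 0.01, 0.032, 0]
  ]
}}

```text
clock: 13.85
ee_pos: [0.5149, 0.1014, 0.0484]
tcp_rot: [[0.23, 0.973, 0.003], [0.973, -0.23, 0.0], [0.001, 0.003, -1.0]]
contact_force: [7.2, -1.6, -1.4]
gripper_width: 0.181
```

```bash
python3 st.py 7
```

```text
{'t': np.float64(13.85), 'x': np.float64(-0.0149), 'y': np.float64(0.1357), 'z': np.float64(-0.0228), 'th': np.float64(-146.828), 'nd': np.float64(4.2011), 'f': array([ 7.164 , -1.5506, -1.4421])} [ 0.0079 -0.0013] 29846
```

View pics/st7c.png

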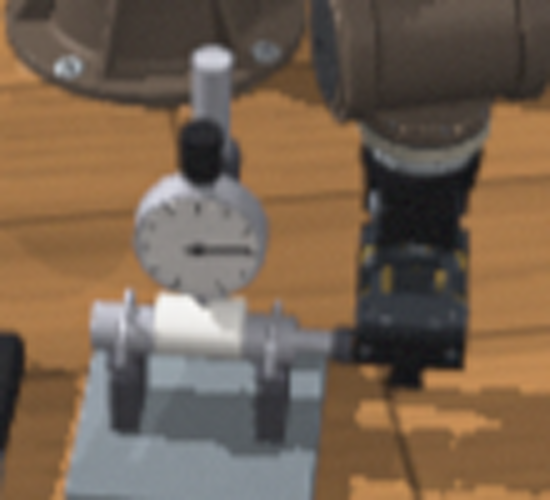

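{"api": "play_rows", "payload": {
  "series": [
    [0, 0, 0, -0.038, 0.009, 0.035, 0],
    [0, 0, 0, -0.034, 0.008, 0.039, 0],
    [0, 0, 0, -0.031, 0.007, 0.042, 0],
    [0, 0, 0, -0.027, 0.007, 0.044, 0],
    [0, 0, 0, -0.024, 0.006, 0.046, 0],
    [0, 0, 0, -0.019, 0.005, 0.048, 0]
  ]
}}

```text
clock: 14.5
ee_pos: [0.5063, 0.1035, 0.061]
tcp_rot: [[0.23, 0.973, 0.003], [0.973, -0.23, 0.0], [0.001, 0.002, -1.0]]
contact_force: [7.3, -0.0, -4.0]
gripper_width: 0.18
```

```bash
python3 st.py 8
```

```text
{'t': np.float64(14.5), 'x': np.float64(-0.0238), 'y': np.float64(0.1357), 'z': np.float64(-0.0102), 'th': np.float64(-113.1273), 'nd': np.float64(4.0907), 'f': array([ 7.334 , -0.0389, -3.9542])} [ 0.008  -0.0005] 30337
```

{"api": "play_rows", "payload": {
  "series": [
    [0, 0, 0, -0.015, 0.004, 0.05, 0],
    [0, 0, 0, -0.011, 0.003, 0.051, 0],
    [0, 0, 0, -0.007, 0.002, 0.052, 0],
    [0, 0, 0, -0.002, 0.001, 0.052, 0],
    [0, 0, 0, 0.002, -0.001, 0.052, 0],
    [0, 0, 0, 0.007, -0.002, 0.052, 0]
  ]
}}

```text
clock: 15.15
ee_pos: [0.5048, 0.1039, 0.0763]
tcp_rot: [[0.23, 0.973, 0.002], [0.973, -0.23, 0.0], [0.001, 0.002, -1.0]]
contact_force: [9.0, 0.1, -6.8]
gripper_width: 0.183
```

```bash
python3 st.py 9
```

```text
{'t': np.float64(15.15), 'x': np.float64(-0.0253), 'y': np.float64(0.1357), 'z': np.float64(0.0051), 'th': np.float64(-78.6847), 'nd': np.float64(3.7927), 'f': array([ 9.0176,  0.1202, -6.8091])} [0.0077 0.0018] 34954
```

{"api": "play_rows", "payload": {
  "series": [
    [0, 0, 0, 0.011, -0.003, 0.051, 0],
    [0, 0, 0, 0.015, -0.004, 0.05, 0],
    [0, 0, 0, 0.019, -0.005, 0.048, 0],
    [0, 0, 0, 0.024, -0.006, 0.046, 0],
    [0, 0, 0, 0.027, -0.007, 0.044, 0],
    [0, 0, 0, 0.031, -0.007, 0.042, 0]
  ]
}}

```text
clock: 15.8
ee_pos: [0.5104, 0.1025, 0.0898]
tcp_rot: [[0.23, 0.973, -0.0], [0.973, -0.23, 0.0], [0.0, -0.0, -1.0]]
contact_force: [5.3, 2.0, -10.3]
gripper_width: 0.183
```

```bash
python3 st.py 10
```

```text
{'t': np.float64(15.8), 'x': np.float64(-0.0196), 'y': np.float64(0.1356), 'z': np.float64(0.0186), 'th': np.float64(-46.4941), 'nd': np.float64(3.3672), 'f': array([  5.3038,   2.0253, -10.345 ])} [0.0055 0.0041] 34033
```

{"api": "play_rows", "payload": {
  "series": [
    [0, 0, 0, 0.034, -0.008, 0.039, 0],
    [0, 0, 0, 0.038, -0.009, 0.035, 0],
    [0, 0, 0, 0.04, -0.01, 0.032, 0],
    [0, 0, 0, 0.043, -0.01, 0.028, 0],
    [0, 0, 0, 0.045, -0.011, 0.024, 0],
    [0, 0, 0, 0.047, -0.011, 0.02, 0]
  ]
}}

```text
clock: 16.45
ee_pos: [0.5217, 0.0996, 0.0989]
tcp_rot: [[0.23, 0.973, -0.002], [0.973, -0.23, 0.0], [-0.0, -0.002, -1.0]]
contact_force: [-1.0, 4.7, -8.1]
gripper_width: 0.185
```

```bash
python3 st.py 11; cat > fit.py <<'E'
import json
import numpy as np
from scipy.optimize import least_squares
L=[json.loads(l) for l in open('log.jsonl')]
x=np.array([l['x'] for l in L])*1e3;z=np.array([l['z'] for l in L])*1e3;nd=np.array([l['nd'] for l in L])
c=least_squares(lambda p:np.hypot(x-p[0],z-p[1])-30,[3,0],loss='soft_l1');print('centre',c.x,c.fun.round(1))
th=np.arctan2(x-c.x[0],z-c.x[1])
def m(p):
    f=th-p[0];e=p[1]
    return p[2]+.18*(e*np.cos(f)+np.sqrt(625-(e*np.sin(f))**2)-25)
q=least_squares(lambda p:m(p)-nd,[np.radians(230),5,3.3])
print('peak deg',np.degrees(q.x[0])%360,'e',q.x[1],'mean',q.x[2],'max',q.x[2]+.18*q.x[1])
print(np.c_[np.degrees(th)%360,nd,q.fun].round(3))
E
python3 fit.py
```

```text
{'t': np.float64(16.45), 'x': np.float64(-0.0079), 'y': np.float64(0.1355), 'z': np.float64(0.0277), 'th': np.float64(-15.958), 'nd': np.float64(2.9314), 'f': array([-1.0327,  4.7497, -8.0664])} [0.003  0.0059] 36474
centre [4.15897425 0.09718415] [-0.1 -0.4 -0.1 -0.1  0.2  0.  -0.1 -0.2 -0.2 -0.1  0.1  0.2]
peak deg 227.32163944837285 e 4.965307805170286 mean 3.300885550946305 max 4.194640955876957
[[ 2.47900e+00  2.63000e+00 -8.00000e-03]
 [ 3.41730e+01  2.41800e+00  8.00000e-03]
 [ 6.63890e+01  2.44900e+00 -3.00000e-03]
 [ 9.74500e+01  2.66400e+00  1.20000e-02]
 [ 1.28981e+02  3.08600e+00 -2.00000e-03]
 [ 1.59177e+02  3.56500e+00 -8.00000e-03]
 [ 1.89568e+02  3.97000e+00  4.00000e-03]
 [ 2.19779e+02  4.20100e+00 -1.60000e-02]
 [ 2.49847e+02  4.09100e+00  2.30000e-02]
 [ 2.79568e+02  3.79300e+00 -0.00000e+00]
 [ 3.07918e+02  3.36700e+00 -8.00000e-03]
 [ 3.36374e+02  2.93100e+00 -2.00000e-03]]
```

{"api": "play_rows", "payload": {
  "series": [
    [0, 0, 0, -0.047, 0.011, -0.02, 0],
    [0, 0, 0, -0.045, 0.011, -0.024, 0],
    [0, 0, 0, -0.043, 0.01, -0.028, 0],
    [0, 0, 0, -0.04, 0.01, -0.032, 0],
    [0, 0, 0, -0.038, 0.009, -0.035, 0],
    [0, 0, 0, -0.034, 0.008, -0.039, 0],
    [0, 0, 0, -0.031, 0.007, -0.042, 0],
    [0, 0, 0, -0.027, 0.007, -0.044, 0],
    [0, 0, 0, -0.024, 0.006, -0.046, 0],
    [0, 0, 0, -0.019, 0.005, -0.048, 0],
    [0, 0, 0, -0.015, 0.004, -0.05, 0],
    [0, 0, 0, -0.011, 0.003, -0.051, 0]
  ]
}}

```text
clock: 17.7
ee_pos: [0.5054, 0.1038, 0.0776]
tcp_rot: [[0.23, 0.973, 0.004], [0.973, -0.23, 0.0], [0.001, 0.004, -1.0]]
contact_force: [3.9, 1.1, 6.5]
gripper_width: 0.182
```

```bash
python3 st.py 12
```

```text
{'t': np.float64(17.7), 'x': np.float64(-0.0248), 'y': np.float64(0.1357), 'z': np.float64(0.0064), 'th': np.float64(-75.5243), 'nd': np.float64(3.7166), 'f': array([3.8968, 1.099 , 6.5251])} [0.0079 0.0024] 31223
```

{"api": "play_rows", "payload": {
  "series": [
    [0, 0, 0, -0.007, 0.002, -0.052, 0],
    [0, 0, 0, -0.002, 0.001, -0.052, 0],
    [0, 0, 0, 0.002, -0.001, -0.052, 0],
    [0, 0, 0, 0.007, -0.002, -0.052, 0],
    [0, 0, 0, 0.011, -0.003, -0.051, 0],
    [0, 0, 0, 0.015, -0.004, -0.05, 0],
    [0, 0, 0, 0.019, -0.005, -0.048, 0],
    [0, 0, 0, 0.024, -0.006, -0.046, 0],
    [0, 0, 0, 0.027, -0.007, -0.044, 0],
    [0, 0, 0, 0, 0, 0, 0]
  ]
}}

```text
clock: 18.75
ee_pos: [0.5095, 0.1027, 0.0548]
tcp_rot: [[0.23, 0.973, 0.002], [0.973, -0.23, 0.0], [0.001, 0.002, -1.0]]
contact_force: [3.3, 3.8, 3.9]
gripper_width: 0.183
```

```bash
python3 st.py 13; python3 fit.py
```

```text
{'t': np.float64(18.75), 'x': np.float64(-0.0205), 'y': np.float64(0.1357), 'z': np.float64(-0.0164), 'th': np.float64(-128.6971), 'nd': np.float64(4.2008), 'f': array([3.2712, 3.7784, 3.8577])} [ 0.0079 -0.0013] 29611
centre [4.24150578 0.10879601] [-0.1 -0.4 -0.2 -0.2  0.1  0.  -0.1 -0.1 -0.2 -0.   0.2  0.2 -0.3 -0.2]
peak deg 227.05987803767184 e 4.96999762509022 mean 3.2990076988573804 max 4.19360727137362
[[ 2.32200e+00  2.63000e+00 -1.10000e-02]
 [ 3.40530e+01  2.41800e+00  5.00000e-03]
 [ 6.63460e+01  2.44900e+00 -5.00000e-03]
 [ 9.74920e+01  2.66400e+00  1.20000e-02]
 [ 1.29097e+02  3.08600e+00  1.00000e-03]
 [ 1.59333e+02  3.56500e+00 -3.00000e-03]
 [ 1.89720e+02  3.97000e+00  8.00000e-03]
 [ 2.19886e+02  4.20100e+00 -1.60000e-02]
 [ 2.49881e+02  4.09100e+00  1.90000e-02]
 [ 2.79520e+02  3.79300e+00 -5.00000e-03]
 [ 3.07804e+02  3.36700e+00 -1.20000e-02]
 [ 3.36222e+02  2.93100e+00 -6.00000e-03]
 [ 2.82225e+02  3.71700e+00  3.30000e-02]
 [ 2.36246e+02  4.20100e+00 -2.10000e-02]]
```

{"api": "play_rows", "payload": {
  "series": [
    [0, 0, 0, 0.018, -0.004, -0.024, 0],
    [0, 0, 0, 0.018, -0.004, -0.024, 0],
    [0, 0, 0, 0.018, -0.004, -0.024, 0],
    [0, 0, 0, 0, 0, 0, 0]
  ]
}}

```text
clock: 19.2
ee_pos: [0.5121, 0.1021, 0.0511]
tcp_rot: [[0.23, 0.973, 0.002], [0.973, -0.23, 0.0], [0.001, 0.002, -1.0]]
contact_force: [4.3, 2.8, 5.5]
gripper_width: 0.182
```

```bash
python3 st.py 14; cat > fit2.py <<'E'
import json
import numpy as np
from scipy.optimize import least_squares
L=[json.loads(l) for l in open('log.jsonl')]
x=np.array([l['x'] for l in L])*1e3;z=np.array([l['z'] for l in L])*1e3;nd=np.array([l['nd'] for l in L])
D=np.where(np.arange(len(L))>=12,-1.,1.);D[0]=0
c=least_squares(lambda p:np.hypot(x-p[0],z-p[1])-30,[3,0],loss='soft_l1')
th=np.arctan2(x-c.x[0],z-c.x[1])
def m(p,s=1):
    f=th-D*p[3]-p[0];e=p[1]
    return p[2]+.18*(e*np.cos(f)+np.sqrt(625-(e*np.sin(f))**2)-25)
q=least_squares(lambda p:m(p)-nd,[np.radians(230),5,3.3,0])
print('peak deg',np.degrees(q.x[0])%360,'lag',np.degrees(q.x[3]),'e',q.x[1],'max',q.x[2]+.18*q.x[1],'rms',np.std(q.fun), 'sig',np.degrees(np.sqrt(np.linalg.inv(q.jac.T@q.jac)[0,0]*np.var(q.fun))))
print('true now',np.degrees(th-D*q.x[3])[-3:]%360,nd[-3:],q.fun[-5:].round(3))
E
python3 fit2.py
```

```text
{'t': np.float64(19.2), 'x': np.float64(-0.0179), 'y': np.float64(0.1356), 'z': np.float64(-0.0201), 'th': np.float64(-138.3402), 'nd': np.float64(4.2007), 'f': array([4.301 , 2.7819, 5.4652])} [ 0.0078 -0.0013] 29872
peak deg 226.29342514642642 lag 1.0392663903442478 e 4.979377006798874 max 4.198250161422603 rms 0.011633277279065156 sig 0.42665698549160286
true now [283.24870819 237.28119397 228.6367936 ] [3.7166438  4.20081664 4.20069695] [-0.004  0.     0.011 -0.022 -0.003]
```

View pics/st14c.png

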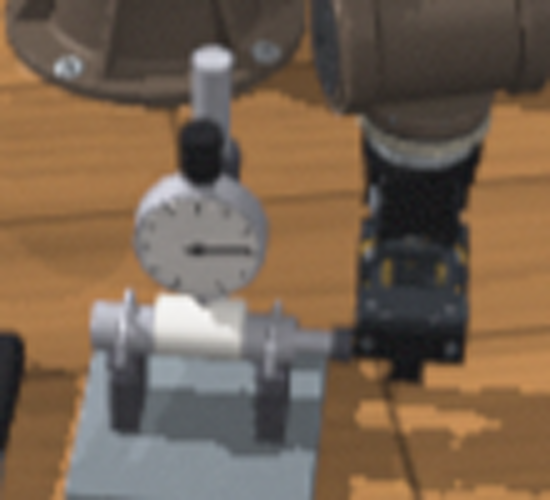

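```bash
sed 's/^D=/K=(abs(nd-4.2)>.02);D=/; s/m(p)-nd,/(m(p)-nd)*K,/' fit2.py > fit3.py; python3 fit3.py
```

```text
peak deg 226.3665235951305 lag 1.0215035830460268 e 4.932165026858171 max 4.185275528392933 rms 0.007780858228589339 sig 0.29569909493539104
true now [283.23094539 237.26343117 228.6190308 ] [3.7166438  4.20081664 4.20069695] [-0.008  0.001  0.004 -0.    -0.   ]
```

{"api": "play_rows", "payload": {
  "series": [
    [0, 0, 0, 0.008, -0.002, -0.009, 0],
    [0, 0, 0, 0.007, -0.002, -0.008, 0],
    [0, 0, 0, 0, 0, 0, 0],
    [0, 0, 0, 0, 0, 0, 0]
  ]
}}

```text
clock: 19.65
ee_pos: [0.5127, 0.1019, 0.0504]
tcp_rot: [[0.23, 0.973, 0.002], [0.973, -0.23, 0.0], [0.001, 0.002, -1.0]]
contact_force: [3.2, 3.6, 7.9]
gripper_width: 0.181
```

```bash
python3 st.py 15;python3 fit3.py
```

```text
{'t': np.float64(19.65), 'x': np.float64(-0.0172), 'y': np.float64(0.1356), 'z': np.float64(-0.0208), 'th': np.float64(-140.4015), 'nd': np.float64(4.2015), 'f': array([3.1509, 3.613 , 7.8923])} [ 0.0077 -0.0013] 29924
peak deg 226.36629351138208 lag 1.0217255398767056 e 4.93213449386386 max 4.185244499987297 rms 0.007528200342220523 sig 0.2861021354430147
true now [237.26288446 228.61891271 226.74468756] [4.20081664 4.20069695 4.20154649] [ 0.001  0.004 -0.    -0.    -0.   ]
```

{"api": "play_rows", "payload": {
  "series": [
    [0, 0, 0, 0, 0, 0, 0.3],
    [0, 0, 0, 0, 0, 0, 0.6],
    [0, 0, 0, 0, 0, 0, 0.9],
    [0, 0, 0, 0, 0, 0, 1],
    [0, 0, 0, 0, 0, 0, 1],
    [0, 0, 0, 0, 0, 0, 1]
  ]
}}

```text
clock: 20.3
ee_pos: [0.512, 0.1018, 0.0496]
tcp_rot: [[0.23, 0.973, -0.0], [0.973, -0.23, -0.0], [-0.0, -0.0, -1.0]]
contact_force: [0.0, -0.2, 0.7]
gripper_width: 0.631
```

```bash
python3 st.py 16; python3 w.py 16 wrist
```

```text
{'t': np.float64(20.3), 'x': np.float64(-0.0179), 'y': np.float64(0.1353), 'z': np.float64(-0.0216), 'th': np.float64(-140.4067), 'nd': np.float64(4.2045), 'f': array([ 0.02  , -0.2208,  0.7358])} [ 0.0077 -0.0012] 29947
20.35 [0.512  0.1018 0.0496] [ 0.3 -0.2 -0.2] 0.6756093752623749 76.70630844899947
```

View pics/wrist16.png

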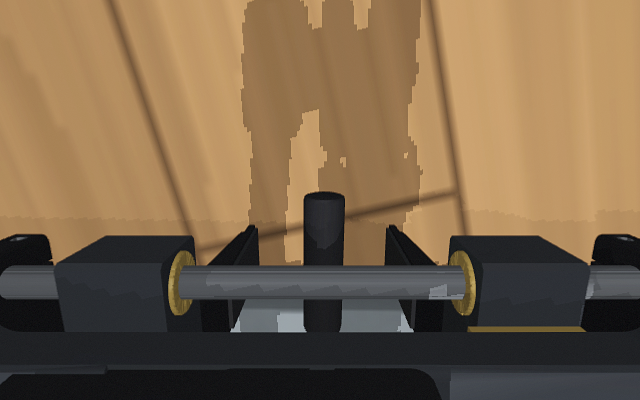

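{"api": "play_rows", "payload": {
  "series": [
    [0, 0, 0, 0, 0, 0.1, 1],
    [0, 0, 0, 0, 0, 0.4, 1],
    [0, 0, 0, 0, 0, 0.8, 1],
    [0, 0, 0, 0, 0, 0.9, 1],
    [0, 0, 0, 0, 0, 0.9, 1],
    [0, 0, 0, 0, 0, 0.9, 1],
    [0, 0, 0, 0, 0, 0.8, 1],
    [0, 0, 0, 0, 0, 0.6, 1],
    [0, 0, 0, 0, 0, 0.2, 1],
    [0, 0, 0, 0, 0, 0, 1]
  ]
}}

```text
clock: 21.4
ee_pos: [0.5121, 0.1018, 0.3306]
tcp_rot: [[0.23, 0.973, 0.002], [0.973, -0.23, 0.0], [0.001, 0.002, -1.0]]
contact_force: [0.3, 0.7, 0.7]
gripper_width: 1.0
```

```bash
python3 w.py 17 wrist scene;python3 - <<'E'
from needle import *
import pickle
print(read(cv2.imread('pics/scene17.png'),.173))
def blob(I,x0,x1,y0,y1,t):
    m=np.zeros(I.shape[:2],np.uint8);m[y0:y1,x0:x1]=(I[y0:y1,x0:x1].max(2)<t)*255
    n,l,st,c=cv2.connectedComponentsWithStats(m)
    i=1+np.argmax(st[1:,4]);print(st[i],c[i]);return c[i]
s=pickle.load(open('pics/wrist17.pkl','rb'))
w=blob(cv2.imread('pics/wrist17.png'),270,370,100,225,45);c=blob(cv2.imread('pics/scene17.png'),350,390,180,220,60)
o,d=ray('wrist',[w],s);o2,d2=ray('scene',[c]);x,e=tri([(o,d[0]),(o2,d2[0])])
q=x-AX;a,b=(q@ex)*1e3-4.2,q[2]*1e3-90;print(x,e,a,b,np.degrees(np.arctan2(a,b))%360)
E
```

```text
21.45 [0.5117 0.1018 0.3291] [ 0.6 -1.4 -0.1] 0.9997888064656668 76.70682998218314
(np.float64(4.201573530583691), array([ 0.00787705, -0.00123634]), np.float64(32580.0), array([0.00267943, 0.00966188]))
[315 143  15  56 720] [321.57361111 170.38611111]
[356 198  19   5  73] [364.94520548 199.67123288]
[0.51093067 0.09879503 0.07004571] [np.float64(0.000121543216998606), np.float64(0.00012154321699861568)] -22.39632367814712 -19.954291524774604 228.3001497340713
```

View pics/scene17.png

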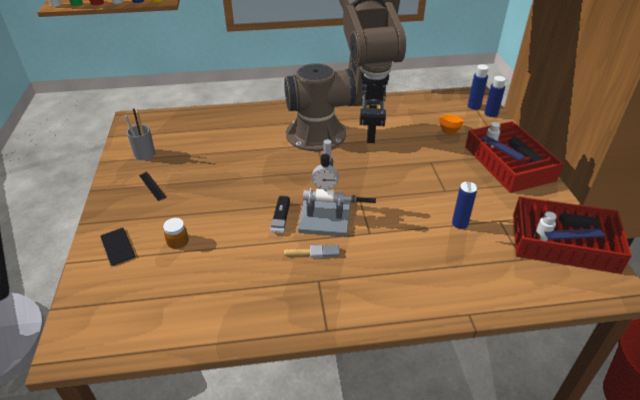

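View pics/scene17c.png

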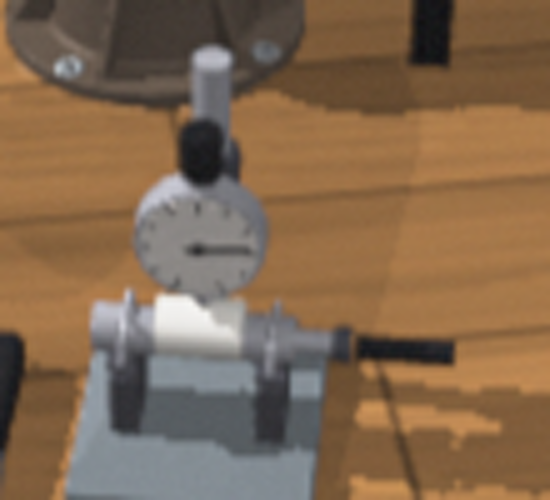

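View pics/wrist17.png

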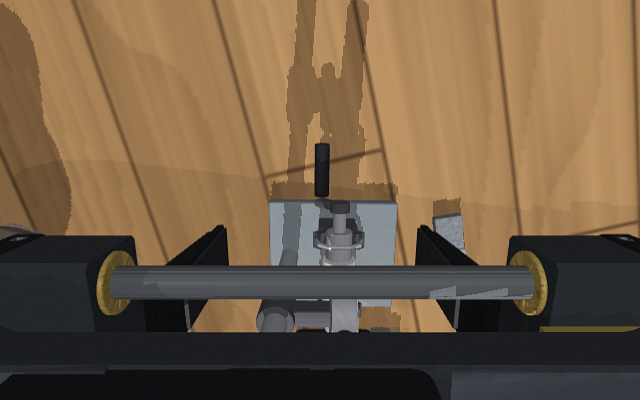

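```bash
python3 -c "
from plant import finish_job
print(finish_job())"
```

```text
the job is handed in; nothing more can be done
None
```

I lowered the dial gauge by its knob until the needle read 2.63 rad, about straight up. I then led the crank through most of a circle (about 2° to 336°), reading the needle every 30°. The needle never went above about 4.2 rad, well short of the 5.4 end stop.

- **High spot:** A fit to the readings gave a bend of about 4.9 mm, with the high spot at a crank angle of 226.4°, good to about 0.3°. The fit used 12 points on the way round plus one on the way back. It expects a highest reading of about 4.19.
- **Final setting:** I turned the crank back to about 226.7°, let go and raised the clear, open gripper to about 0.33 m. I handed the job in at about 21.5 s of the 58 s allowed.

**Last checks:**
- The needle stood at 4.20 after letting go, which matches the highest reading.
- By camera, the handle stood at about 228°, within the camera's error.
- The can, jar, clipper and brush looked untouched.

**What disagreed:**
- **Axis position:** The arm's path showed the barrel axis about 4 mm further along the jig's x than my first camera estimate. I corrected this mid-turn; the side force on the tool reached about 18 N before that.
- **Readings at the peak:** Within about 10° of the peak the camera readings were too coarse to separate (all about 4.20). The peak angle therefore rests on the readings further down either side.

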